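# Prime the bench hand pump until its indicator pin is out

### The arm

A 6-joint arm with a two-finger parallel gripper is mounted at the origin on a cart in front of the work surface, level with it; the furniture and walls round the work are solid. World frame = base frame: x ahead of the robot, y to its left, z up, the work surface at z = 0. Lengths are in m, angles in rad, forces in N, time in s.
With the tool pointing down it reaches from about 0.25 to 0.8 m from the base axis. Payload 3.9 kg.
Tool frame: the origin (TCP) lies midway between the tips of the shut fingers; the grasp point (between the pads) lies 19 mm behind it; z points along the fingers, y is the direction in which the jaws open and shut (so a half turn about z gives the same grasp; the last joint's range is limited). The gripper opens to 85 mm and grips with 20 to 120 N. Pads are 22 mm wide; open, the fingers measure 114 mm over their backs; the gripper's body (76 mm by 85 mm) begins 54 mm behind the grasp point. The pads swing forward as they close: fully open they stand 13 mm farther back than shut.
Start: joints at [1.13, 0.26, -0.138, 1.173, 0, 1.571], TCP at [0.224, 0.475, 0.21] pointing down, gripper open.
Joint ranges: [-2.78, 2.78], [-0.83, 1.72], [-1.28, 1.37], [-1.9, 2.12], [-1.57, 1.48], [-3.14, 3.14]. Speed limits (rad/s): [2.57, 2.57, 3.14, 3.14, 3.14, 3.14].

### API

Orientations are given as a rotation vector (axis times angle).
In Python, from workcell import robot, vision, hand_in, find_in, silhouettes gives the robot as it stands.
- The arm moves only by the shell command python3 -m crank 'ROWS' [FORCE]. ROWS is JSON, a list of rows, each a list of 3 entries, a list of its own where there are three numbers: the turn, a rotation vector about the world's x, y, z in rad, then the shift along the world's x, y, z in m, then the gripper's target within -1 to 1 (fully open at 1, half-way at 0, shut at -1). In form: [[[wx, wy, wz], [tx, ty, tz], jaw], ...]. A call has exactly 8 rows; each row shifts and turns the commanded pose from where the row before left it; what a row does not reach is not made up. A row lasts 1/12 s, in which the tool goes at most 41.7 mm and 7.16 degrees, less where a joint would pass 70% of its speed; a pose out of reach is approached as far as the arm can. A call with a gripper value outside its range is refused whole. The fingers move at their own pace and stop on an object; FORCE is the grip in N (left out, the last holds). Time passes only in rows, so rows that do not move let the fingers close, or fill a call up. It gives the time, the measured TCP pose, the force and the opening at its end, in the units of the state.
- robot.sense(): the state, without advancing time (a new reading comes with each control period).
- vision.snapshot(name): name is "scene" or "top" or "wrist"; returns the picture (480x640x3 uint8, red, green, blue); there is no depth.
- vision.calibration(name): a dict with "fx", "fy", "cx", "cy" (pixels), "rvec" (rotation vector, rad) and "tvec" (3), from world to camera coordinates, as OpenCV has them; the wrist camera has in their place "mount" (4x4, takes a point from camera to tool coordinates, whose origin is the TCP and whose axes are the flange's). Camera axes: x right, y down, z forward; pixel columns grow to the right and rows downward; lengths in m; the calibration is good to about 2 mm. A picture is of the moment at which its call begins: read the wrist's pose just before it. calibration takes no time and is no camera call.
- hand_in(): hands the job in, once; it reports no verdict.
Trained networks look in the newest picture that a camera, given by its name, has taken for a name from the list of things; names that differ only in an ending like _2 or _b are one class to them, and where a whole thing is asked for, a point or a joint stands for the part that bears it (a point fixed in the world has none). Each returns a list of dicts, best first, with "confidence" (0 to 1); they miss things now and then, are a little off and sometimes report something else, mostly with a low value. They report only what shows in the picture. A call takes as long as a camera call.
- find_in(label, camera): "xy" ([column, row] in pixels, amid what is visible of it).
- silhouettes(label, camera): "region" (480x640 bool, what is visible of it) and "xy" ([column, row] in pixels, amid what is visible of it).
The state is a dict: "time_s": time; "joint_pos": joint angles; "dq": joint speeds; "tau": joint torques, N m; "tool_pos": TCP position; "tool_rot": TCP orientation; "wrist_force": force on the tool from outside, world axes, zero at the start; "ft_torque": the same for the moment, N m; "width": opening from 0.0 (shut) to 1.0 (fully open).
Only numpy, scipy, OpenCV 4.12 (cv2) and the standard library are available. Lean on these libraries where they do the work, as an engineer would, in place of code of your own. Each camera call takes 0.05 s, during which the arm holds its last target.

### The job

Prime the blue hand pump: with the fingertips push its relief lever round from the red dot to the green dot as far as it goes, then press the black plunger knob all the way down and let it come right back up, again and again, until the indicator pin has come fully out and shows its green band, and leave the pump like that, knob up and lever closed. Only press and push: lift nothing, do not touch the pin, keep the pump standing where it is, and leave the things around it alone.

Things in the scene. Friction and masses are not known exactly. Their poses are not given: they have to be found in the camera images.
- pump: Blue hand pump standing loose (not fixed) on the table on rubber feet, about 2.2 kg, friction may vary; origin under the middle of its base, z up, front faces its -x. Base 120 mm (x) by 220 mm (y); blue housing 70 mm by 190 mm, its flat top at z = 92 mm. On the top, in this frame: plunger axis at (0, -62) mm, indicator pin at (10, -2) mm, lever hub at (0, 62) mm.
- plunger_top (a point): Middle of the flat top of the black plunger knob (42 mm across), on the plunger's upright axis; 138 mm above the table when up. Moves down with the plunger.
- pump_plunger (a joint): Plunger travel in m: 0 up (the spring returns it), 0.014 fully down on a hard stop. Needs about 4 N to start, 7 N at the bottom, and 3 to 4 N more while it lifts the pin. With the lever closed each full stroke lifts the pin by up to 10 mm (the first one often less); a stroke counts only if pressed to the stop and let back up fully. With the lever open strokes do nothing.
- pin_tip (a point): Top of the indicator pin: upright rod 9 mm across with red tip, white stem and a green band at its foot, rising through a brass collar in the housing's top. 102 mm above the table at joint 0, 152 mm when fully out. Must not be touched.
- pump_pin (a joint): Height of the indicator pin in m: starts anywhere from 0 to 0.022, stays where it is between strokes; 0.050 is fully out (green band clear of the housing), reached after 3 to 6 full strokes. More strokes then do no harm and lift it no further.
- pump_lever (a joint): Relief lever angle in rad about the upright axis through its hub: 0 open (lever points to the pump's -x, over the red dot), 1.4 closed at its stop (points nearly to the pump's +y, over the green dot); grows clockwise seen from above. Starts at 0 to 0.25, stays where left; turning it takes about 1.1 N at the peg.
- lever_peg (a point): Top of the upright red peg on the end of the lever, on the peg's axis; peg 14 mm across, 38 mm tall, its foot 99 mm and its top 137 mm above the table, 55 mm from the hub axis. Push it on its side; the steel lever arm beneath it is 10 mm wide, its top 104 mm above the table.
- lever_hub (a point): Point on the lever's upright turning axis, top of the hub (22 mm across), 104 mm above the table.
- oiler: Bystander: small cream oiler bottle with red spout, 32 mm across, 108 mm tall, standing loose; origin under its middle.
- ring_gauge: Bystander: steel ring, 38 mm across, 12 mm tall, lying loose; origin under its middle.
- loupe: Bystander: black loupe, 34 mm across, 30 mm tall, standing loose; origin under its middle.
- body_blank: Bystander: grey steel bar with a slot, 18 by 90 by 17 mm, lying loose behind the pump; origin under its middle.
- indicator_pin: The indicator pin as a body (see pin_tip); origin on its axis, 10 mm below its tip.

How it is judged:
By the outcome, as a careful person would: the job done as asked, in the order asked, and still so for the second after the job is handed in, with the robot touching nothing.
It also fails if it takes over 51 s, if anything falls off the work surface, if the arm or the gripper's body presses on something with over 40 N, if the wrist force passes 120 N, or if a joint passes its speed limit or range.

## Working session

There is one attempt and no reset: what is moved stays moved. The work goes in short steps, Python scripts to look and compute and a shell command to move; the robot and the scene stay as the last step left them, time stands still between calls to the robot, and variables do not carry over. Pictures are saved under pics/ and viewed, and the job is handed in when it is done.

```bash
ls; mkdir -p pics; python3 - <<'E'
from workcell import robot, vision
import cv2
s=robot.sense(); print({k:s[k] for k in ('time_s','tool_pos','tool_rot','width','wrist_force')})
for n in ('scene','top'):
    cv2.imwrite(f'pics/{n}0.png',cv2.cvtColor(vision.snapshot(n),cv2.COLOR_RGB2BGR)); print(vision.calibration(n))
E
```

```text
pics
{'time_s': 0.0, 'tool_pos': array([0.22368781, 0.47416238, 0.2089706 ]), 'tool_rot': array([-6.86725484e-01, -3.06518081e+00,  2.98887449e-03]), 'width': 1.0003681206490267, 'wrist_force': array([ 0.42542647, -0.32868358, -0.03261032])}
{'fx': 455.8093757144935, 'fy': 455.8093757144935, 'cx': 313.68620204751016, 'cy': 237.1794143583929, 'rvec': array([ 2.23413097, -1.11763497,  0.41966783]), 'tvec': array([-0.29056813,  0.41951625,  0.62440515])}
{'fx': 513.1930838906517, 'fy': 513.1930838906517, 'cx': 320.3690136625408, 'cy': 247.7525658118107, 'rvec': array([ 2.17509651, -2.18563071,  0.05227316]), 'tvec': array([0.06666688, 0.56029716, 1.08227414])}
```

View pics/scene0.png

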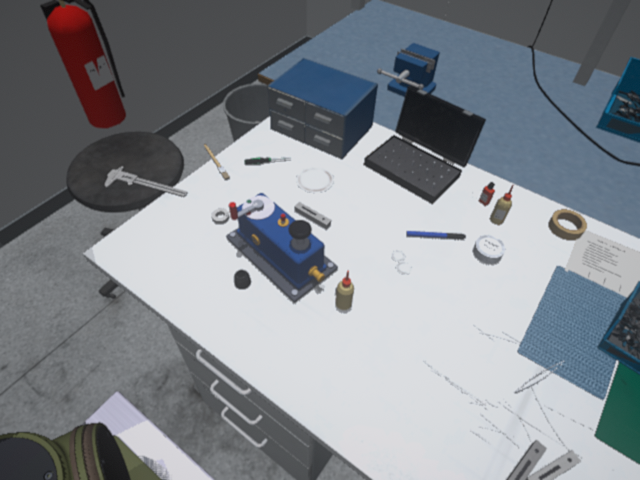

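View pics/top0.png

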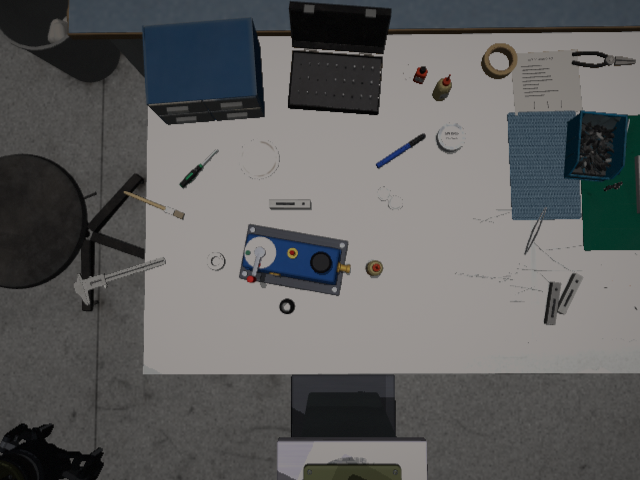

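The pump stands at about (293,260) px in the top view: red peg at (251,279), pin at (292,253), knob at (321,262). The oiler is right of it at (375,268), the loupe in front at (287,306), the ring on the left and the bar behind.

```bash
cat > h.py <<'E'
import numpy as np, cv2
from workcell import robot, vision, find_in, silhouettes
def cam(n):
    c=vision.calibration(n); K=np.array([[c['fx'],0,c['cx']],[0,c['fy'],c['cy']],[0,0,1]])
    if 'mount' in c:
        s=robot.sense(); R=cv2.Rodrigues(s['tool_rot'])[0]; T=np.eye(4);T[:3,:3]=R;T[:3,3]=s['tool_pos']
        W=np.linalg.inv(T@np.array(c['mount'])); return K,W[:3,:3],W[:3,3]
    return K,cv2.Rodrigues(c['rvec'])[0],np.array(c['tvec'])
def ray(C,px,z):
    K,R,t=C; o=-R.T@t; d=R.T@np.linalg.inv(K)@np.array([px[0],px[1],1.]); return o+d*(z-o[2])/d[2]
def proj(C,p):
    K,R,t=C; q=K@(R@np.asarray(p,float)+t); return q[:2]/q[2]
def tri(Cs,pxs):
    P=[C[0]@np.c_[C[1],C[2]] for C in Cs]
    X=cv2.triangulatePoints(P[0],P[1],np.array(pxs[0],float),np.array(pxs[1],float)).ravel(); return X[:3]/X[3]
E
python3 - <<'E'
from h import *
C={n:cam(n) for n in('scene','top')}
for n in C: vision.snapshot(n); print(n,-C[n][1].T@C[n][2])
for l,z in (('plunger_top',.138),('lever_peg',.137),('lever_hub',.104),('pin_tip',None),('oiler',.05),('ring_gauge',.006),('loupe',.03),('body_blank',.017)):
    px={}
    for n in C:
        r=find_in(l,n)
        if r: px[n]=r[0]['xy']; print(l,n,np.round(r[0]['xy'],1),round(r[0]['confidence'],2), np.round(ray(C[n],r[0]['xy'],z),4) if z else '')
    if len(px)==2: print('   tri',np.round(tri([C['scene'],C['top']],[px['scene'],px['top']]),4))
for n,b in (('scene',(220,180,345,305)),('top',(230,215,390,320))):
    im=cv2.cvtColor(vision.snapshot(n),cv2.COLOR_RGB2BGR)[b[1]:b[3],b[0]:b[2]]
    cv2.imwrite(f'pics/{n}z.png',cv2.resize(im,None,fx=4.7,fy=4.7,interpolation=cv2.INTER_CUBIC))
E
```

```text
scene [ 0.10695735 -0.26953821  0.75247245]
top [0.48936052 0.04565457 1.11720035]
plunger_top scene [299.5 231.3] 0.72 [0.5159 0.0544 0.138 ]
plunger_top top [321.3 262.6] 0.72 [0.5245 0.0603 0.138 ]
   tri [0.5247 0.0608 0.1252]
lever_peg scene [239.7 211.4] 0.69 [0.4881 0.1714 0.137 ]
lever_peg top [255.2 258.9] 0.82 [0.5322 0.1869 0.137 ]
   tri [0.5283 0.2009 0.0842]
lever_hub scene [243.6 208.4] 0.85 [0.519  0.1944 0.104 ]
lever_hub top [255.  263.4] 0.83 [0.5247 0.1921 0.104 ]
   tri [0.5231 0.1944 0.1007]
pin_tip scene [283.1 218.9] 0.56 
oiler scene [217.7 217.8] 0.67 [0.5012 0.2576 0.05  ]
oiler top [374.4 268. ] 0.67 [ 0.5159 -0.0485  0.05  ]
   tri [0.4438 0.0164 0.3186]
ring_gauge scene [218.2 216.7] 0.75 [0.5289 0.292  0.006 ]
ring_gauge top [221.5 260.9] 0.45 [0.534  0.2792 0.006 ]
   tri [0.5297 0.2817 0.0126]
loupe scene [241.4 280.7] 0.58 [0.4235 0.1239 0.03  ]
loupe top [288.9 304.1] 0.53 [0.4411 0.1307 0.03  ]
   tri [0.4376 0.1351 0.0036]
body_blank scene [311.4 214.3] 0.9 [0.6507 0.1273 0.017 ]
body_blank top [282.4 203.5] 0.77 [0.6571 0.1457 0.017 ]
   tri [ 0.6634  0.144  -0.0053]
```

View pics/topz.png

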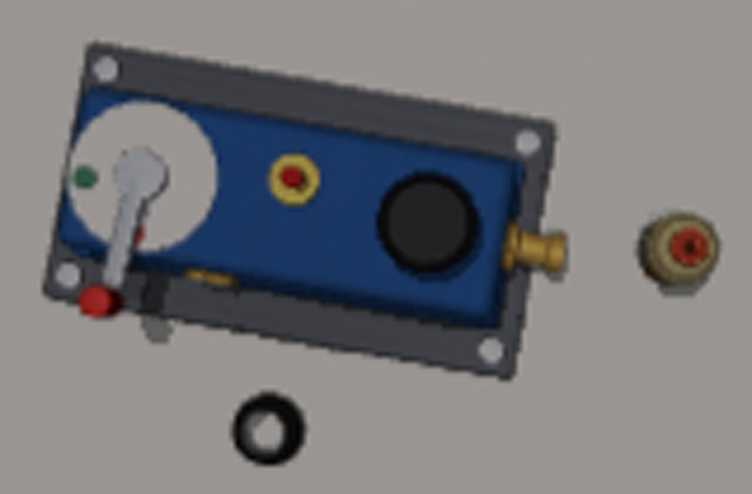

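View pics/scenez.png

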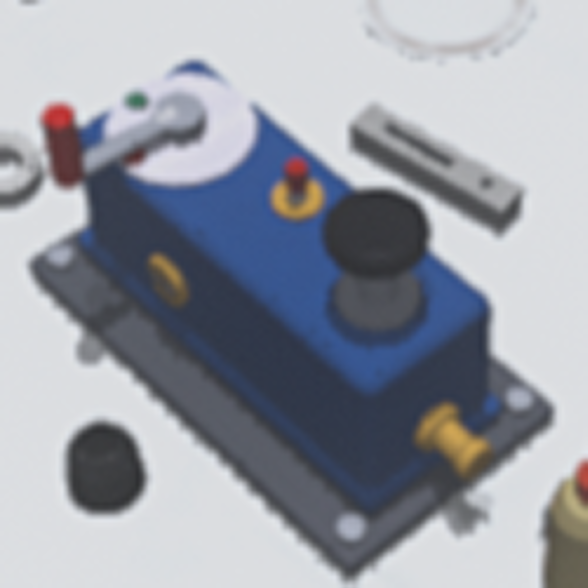

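```bash
python3 - <<'E'
from h import *
from scipy.optimize import least_squares
C={n:cam(n) for n in('scene','top')}
f=lambda z,o:np.array(z)/4.7+np.array(o)-0.4
T=lambda z:f(z,(230,215)); S=lambda z:f(z,(220,180))
# obs: camera, px, local fn
obs=[('top',T((138,173)),'hub'),('top',T((98,300)),'peg'),('top',T((427,223)),'knob'),('top',T((292,178)),'pin'),
('scene',S((180,109)),'hub'),('scene',S((59,115)),'peg'),('scene',S((378,222)),'knob'),('scene',S((296,163)),'pin')]
base=[((95,45),(60,110)),((553,122),(60,-110)),((512,380),(-60,-110)),((43,295),(-60,110))]
def loc(k,a,h):
    return {'hub':(0,.062,.104),'peg':(-.055*np.cos(a),.062+.055*np.sin(a),.137),'knob':(0,-.062,.138),'pin':(.01,-.002,.102+h)}[k]
def w(p,l):
    c,s=np.cos(p[2]),np.sin(p[2]); return np.array([p[0]+c*l[0]-s*l[1],p[1]+s*l[0]+c*l[1],l[2]])
def res(p):
    r=[]
    for n,px,k in obs: r+=list(proj(C[n],w(p,loc(k,p[3],p[4])))-px)
    return r
s=least_squares(res,[.52,.12,-.15,.1,.01]); p=s.x
print(np.round(p,4)); print(np.round(s.fun.reshape(-1,2),1).tolist())
for k in('hub','peg','knob','pin'): print(k,np.round(w(p,loc(k,p[3],p[4])),4))
for a in (0,.7,1.0,1.4): print('peg',a,np.round(w(p,loc('peg',a,0)),4))
for n,px,k in obs: print(k,n,np.round(ray(C[n],px,loc(k,0,p[4])[2]),4))
for px,l in base: print('base corner z=?',np.round(proj(C['top'],w(p,(l[0]/1e3,l[1]/1e3,.012)))-T(px),1))
E
```

```text
[ 0.5365  0.1223 -0.1835  0.0446  0.0118]
[[0.5, 0.3], [0.1, 0.3], [0.3, 0.2], [0.0, -0.3], [-0.1, -0.4], [0.1, -0.4], [-0.4, -0.5], [0.0, 0.0]]
hub [0.5479 0.1832 0.104 ]
peg [0.4943 0.1957 0.137 ]
knob [0.5252 0.0613 0.138 ]
pin [0.546  0.1185 0.1138]
peg 0 [0.4938 0.1933 0.137 ]
peg 0.7 [0.513  0.2258 0.137 ]
peg 1.0 [0.5271 0.2342 0.137 ]
peg 1.4 [0.5486 0.2382 0.137 ]
hub top [0.5485 0.1843 0.104 ]
peg top [0.4949 0.1959 0.137 ]
knob top [0.5255 0.0619 0.138 ]
pin top [0.5455 0.1186 0.1138]
hub scene [0.5472 0.1823 0.104 ]
peg scene [0.4934 0.1951 0.137 ]
knob scene [0.5247 0.06   0.138 ]
pin scene [0.546  0.1185 0.1138]
base corner z=? [-1.2 -1.1]
base corner z=? [1.3 0.4]
base corner z=? [0.2 0.4]
base corner z=? [-0.5  0.2]
```

```bash
python3 -m crank '[[[0,0,-0.06],[0.02,-0.025,0],-1],[[0,0,-0.06],[0.02,-0.025,0],-1],[[0,0,-0.06],[0.02,-0.025,0],-1],[[0,0,-0.06],[0.02,-0.025,0],-1],[[0,0,-0.06],[0.02,-0.025,0],-1],[[0,0,-0.06],[0.02,-0.025,0],-1],[[0,0,-0.06],[0.02,-0.025,0],-1],[[0,0,-0.046],[0.02,-0.025,0],-1]]' 20
python3 -m crank '[[[0,0,0],[0.02,-0.025,0],-1],[[0,0,0],[0.02,-0.025,0],-1],[[0,0,0],[0.02,-0.025,0],-1],[[0,0,0],[0.025,-0.023,0],-1],[[0,0,0],[0,0,0],-1],[[0,0,0],[0,0,0],-1],[[0,0,0],[0,0,0],-1],[[0,0,0],[0,0,0],-1]]'
python3 - <<'E'
from h import *
s=robot.sense(); print(s['tool_pos'],s['joint_pos'],s['wrist_force']); print(cv2.Rodrigues(s['tool_rot'])[0].round(3))
for n in('scene','top'): cv2.imwrite(f'pics/{n}1.png',cv2.cvtColor(vision.snapshot(n),cv2.COLOR_RGB2BGR))
cv2.imwrite('pics/w1.png',cv2.cvtColor(vision.snapshot('wrist'),cv2.COLOR_RGB2BGR))
E
```

```text
time_s: 1.77
tool_pos: [0.3848, 0.2735, 0.21]
tool_rot: [1.38, 2.822, 0.001]
wrist_force: [0.4, 0.7, 0.2]
width: 0.003
time_s: 2.43
tool_pos: [0.4682, 0.1773, 0.2097]
tool_rot: [-1.374, -2.824, 0.0]
wrist_force: [-0.0, 0.7, 0.5]
width: -0.002
[0.46821606 0.17734694 0.20972904] [ 3.61858317e-01  2.18985513e-01 -1.93893245e-01  1.15854121e+00
  3.14604880e-04  1.26766271e+00] [-0.0431415   0.73155429  0.46809504]
[[-0.617  0.787 -0.001]
 [ 0.787  0.617  0.   ]
 [ 0.    -0.001 -1.   ]]
```

View pics/w1.png

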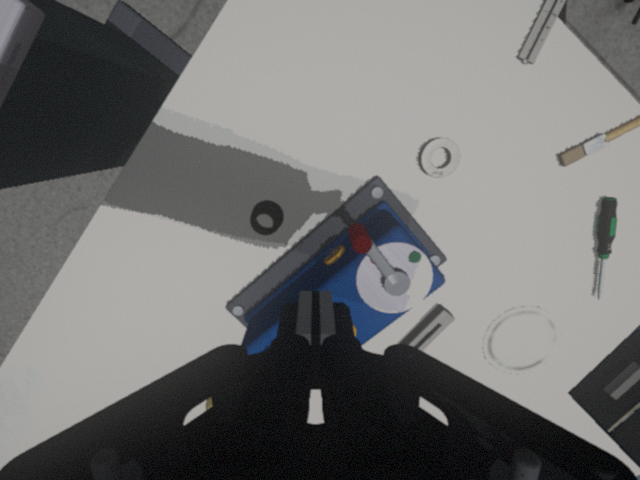

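View pics/scene1.png

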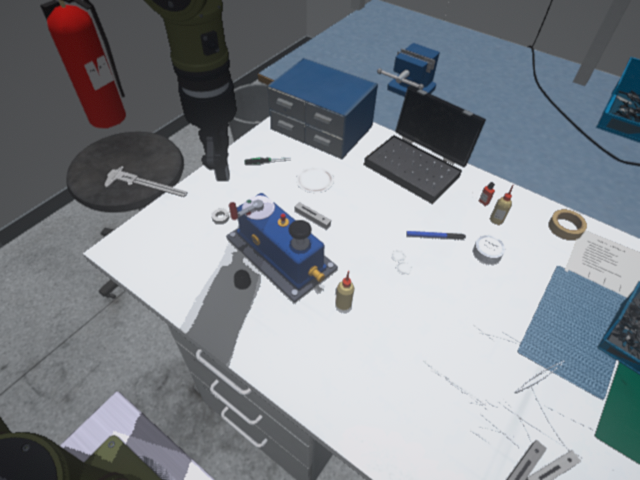

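```bash
python3 - <<'E'
from h import *
s=robot.sense();print(proj(cam('scene'),s['tool_pos']),proj(cam('top'),s['tool_pos']))
W=cam('wrist'); print('tcp',proj(W,s['tool_pos']),'grasp',proj(W,s['tool_pos']+[0,0,.019]))
for k,p in dict(hub=[.5479,.1832,.104],peg=[.4943,.1957,.137],pin=[.546,.1185,.1138]).items(): print(k,proj(W,p))
R=cv2.Rodrigues(s['tool_rot'])[0]
for y in(-.0145,.0145): print(proj(W,s['tool_pos']+R[:,1]*y))
im=cv2.cvtColor(vision.snapshot('wrist'),cv2.COLOR_RGB2BGR)[160:360,200:460]
cv2.imwrite('pics/w1z.png',cv2.resize(im,None,fx=3,fy=3))
E
```

```text
[224.20622138 187.28782184] [254.38685547 293.28002121]
tcp [313.58259692 290.57803741] grasp [313.37274851 308.7814612 ]
hub [395.98358775 285.8539413 ]
peg [360.16439628 248.07872925]
pin [344.13667084 346.27882754]
[284.15252495 290.55961007]
[343.01406428 290.59646563]
```

View pics/w1z.png

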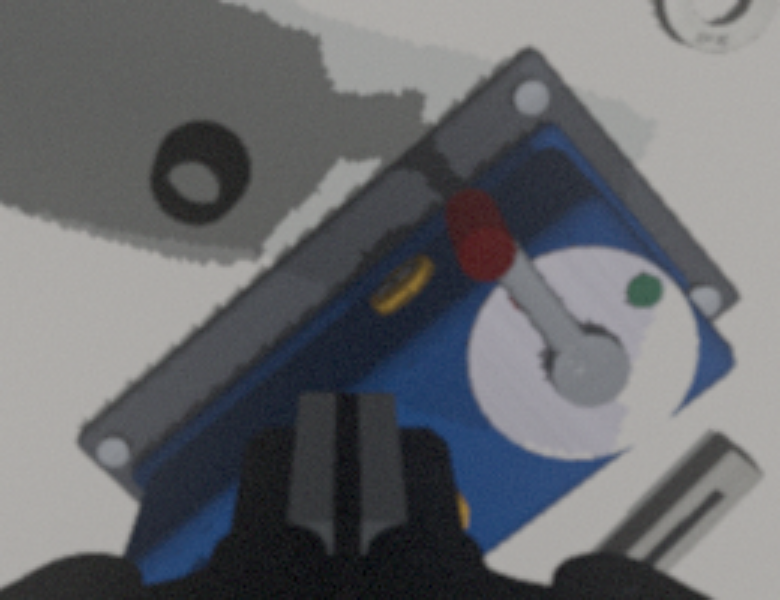

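```bash
python3 -m crank '[[[0,0,0],[0,0,-0.015],-1],[[0,0,0],[0,0,-0.02],-1],[[0,0,0],[0,0,-0.02],-1],[[0,0,0],[0,0,-0.02],-1],[[0,0,0],[0,0,-0.012],-1],[[0,0,0],[0,0,-0.007],-1],[[0,0,0],[0,0,0],-1],[[0,0,0],[0,0,0],-1]]'
python3 - <<'E'
from h import *
print(robot.sense()['tool_pos'])
for n,b in (('scene',(200,150,360,270)),('top',(220,215,380,320)),('wrist',(200,160,460,360))):
    im=cv2.cvtColor(vision.snapshot(n),cv2.COLOR_RGB2BGR)[b[1]:b[3],b[0]:b[2]]
    cv2.imwrite(f'pics/{n}2z.png',cv2.resize(im,None,fx=3,fy=3,interpolation=cv2.INTER_CUBIC))
E
```

```text
time_s: 3.3
tool_pos: [0.4689, 0.1771, 0.116]
tool_rot: [-1.375, -2.825, 0.0]
wrist_force: [0.8, 0.2, 0.5]
width: 0.002
[0.46889934 0.17713156 0.11603071]
```

View pics/scene2z.png

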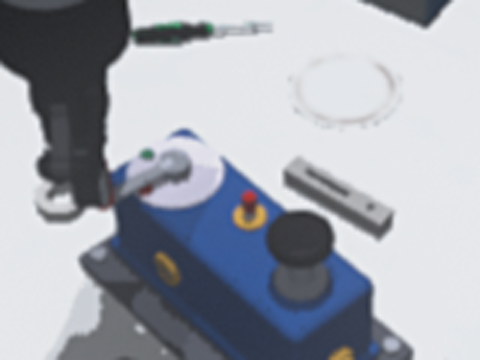

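View pics/wrist2z.png

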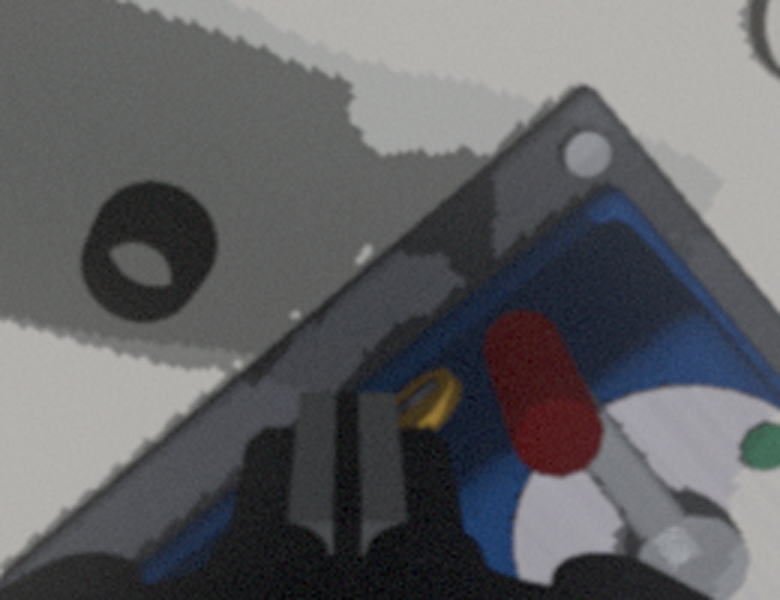

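```bash
python3 -m crank '[[[0,0,0],[0.004,0.003,0],-1],[[0,0,0],[0.003,0.0025,0],-1],[[0,0,0],[0.0015,0.0045,0],-1],[[0,0,0],[0.0015,0.0045,0],-1],[[0,0,0],[0.002,0.0042,0],-1],[[0,0,0],[0.003,0.0045,0],-1],[[0,0,0],[0.0033,0.0044,0],-1],[[0,0,0],[0.0034,0.0042,0],-1]]'
python3 -m crank '[[[0,0,0],[0.0042,0.0035,0],-1],[[0,0,0],[0.0045,0.0033,0],-1],[[0,0,0],[0.0046,0.003,0],-1],[[0,0,0],[0.005,0.0022,0],-1],[[0,0,0],[0.0052,0.0018,0],-1],[[0,0,0],[0.0053,0.0014,0],-1],[[0,0,0],[0.004,0.0005,0],-1],[[0,0,0],[0,0,0],-1]]'
python3 - <<'E'
from h import *
s=robot.sense();print(s['tool_pos'],s['wrist_force'])
for n,b in (('top',(220,215,380,320)),('wrist',(200,160,460,360))):
    im=cv2.cvtColor(vision.snapshot(n),cv2.COLOR_RGB2BGR)[b[1]:b[3],b[0]:b[2]]
    cv2.imwrite(f'pics/{n}3z.png',cv2.resize(im,None,fx=3,fy=3,interpolation=cv2.INTER_CUBIC))
E
```

```text
time_s: 4.12
tool_pos: [0.491, 0.2092, 0.1157]
tool_rot: [-1.376, -2.824, 0.0]
wrist_force: [-0.5, -1.3, -0.3]
width: -0.002
time_s: 4.78
tool_pos: [0.5247, 0.2244, 0.1158]
tool_rot: [1.376, 2.823, 0.001]
wrist_force: [-0.7, 0.2, 0.3]
width: 0.0
[0.524654   0.22443725 0.11578681] [-0.73307344  0.16889989  0.33793083]
```

View pics/wrist3z.png

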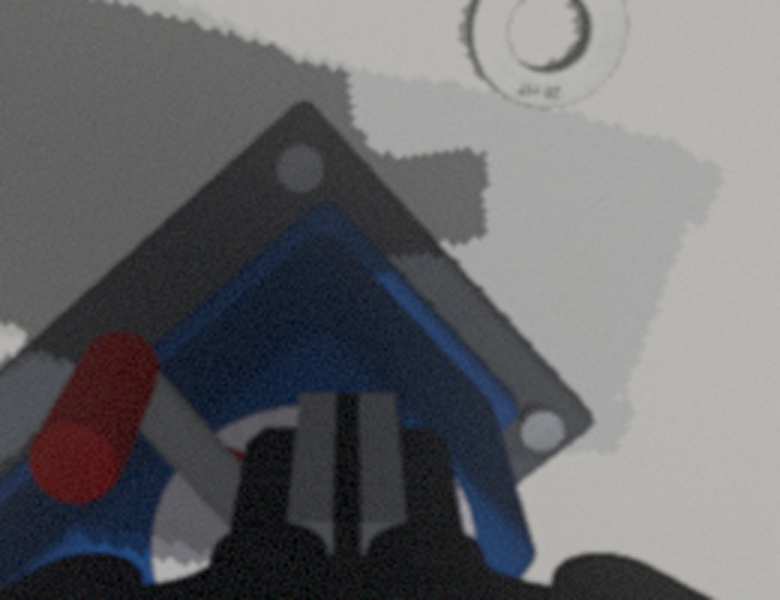

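The lever has not come along: the peg is at left in the wrist view at about (225,313) px, so the finger slid past it. I'll measure where the peg is now.

```bash
python3 - <<'E'
from h import *
C=cam('wrist')
px=np.array([200+75/3,160+462/3]); print('peg',ray(C,px,.137))
pk=ray(C,px,.137)-np.array([.5479,.1832,.137]); print(np.pi-.1835-np.arctan2(pk[1],pk[0]),np.linalg.norm(pk))
# foot corner / pump shift check
from h import *
R=cv2.Rodrigues(robot.sense()['tool_rot'])[0]; print(R.T@(ray(C,px,.137)-robot.sense()['tool_pos']))
E
```

```text
peg [0.49389474 0.19924762 0.137     ]
0.10533938498740758 0.05633910371861361
[-0.00135269 -0.03866534 -0.02130025]
```

View pics/top3z.png

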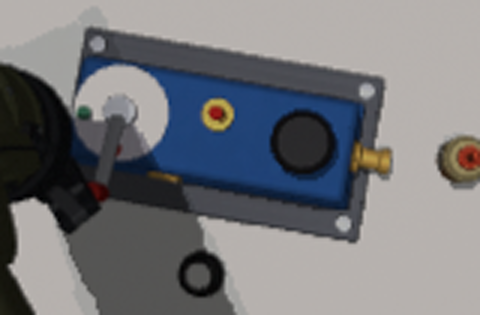

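```bash
python3 - <<'E'
from h import *
C=cam('top'); s=robot.sense(); R=cv2.Rodrigues(s['tool_rot'])[0]
print('nadir',proj(C,[.4894,.0457,0]))
for h in (0,.019,.073,.15,.25): print(h,proj(C,s['tool_pos']+[0,0,h]),(proj(C,s['tool_pos']+[0,0,h])-[220,215])*3)
im=cv2.cvtColor(vision.snapshot('top'),cv2.COLOR_RGB2BGR)[200:320,180:340]
cv2.imwrite('pics/top4.png',cv2.resize(im,None,fx=4.5,fy=4.5,interpolation=cv2.INTER_CUBIC))
im=cv2.cvtColor(vision.snapshot('scene'),cv2.COLOR_RGB2BGR)[120:270,180:340]
cv2.imwrite('pics/scene4.png',cv2.resize(im,None,fx=4,fy=4,interpolation=cv2.INTER_CUBIC))
E
```

```text
nadir [329.06010581 280.97985849]
0 [237.78990103 263.90536975] [ 53.3697031  146.71610924]
0.019 [236.03377759 263.57656769] [ 48.10133278 145.72970306]
0.073 [230.65247125 262.5690163 ] [ 31.95741376 142.7070489 ]
0.15 [221.80578585 260.91263593] [  5.41735754 137.7379078 ]
0.25 [207.62916051 258.2583216 ] [-37.11251846 129.77496481]
```

View pics/top4.png

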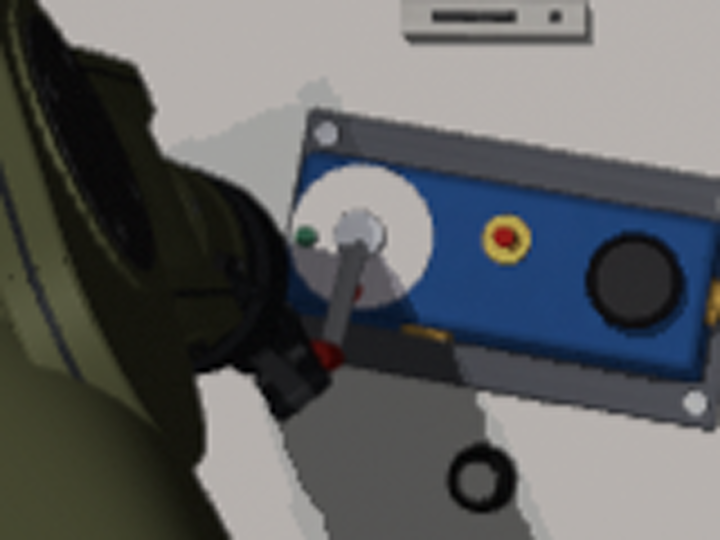

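View pics/scene4.png

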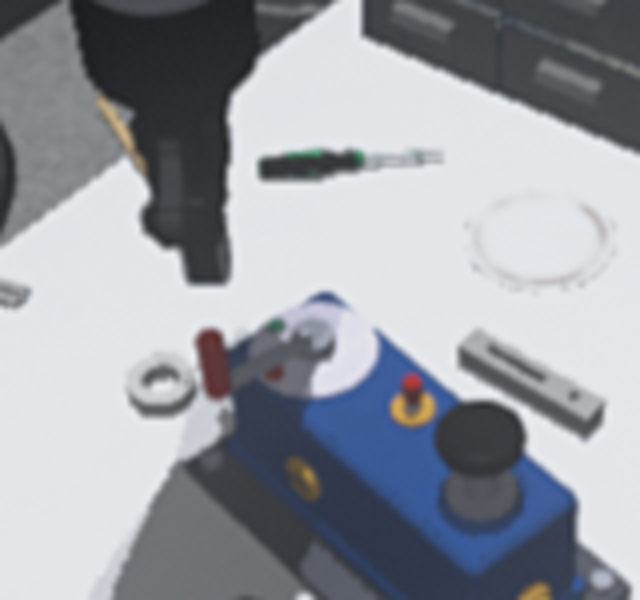

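```bash
python3 - <<'E'
from h import *
T=cam('top');S=cam('scene'); s=robot.sense(); print(s['tool_pos'], s['joint_pos'])
print('tcp in scene',proj(S,s['tool_pos']))
print('tip px scene ->z.116', ray(S,(231,190),.116))
for a in ((220,176),(231,190),(216,170)): 
  print(tri([S,T],[a,(244,284)]), tri([S,T],[a,(247,281)]))
for n in('scene','top'):
  r=find_in('pump_lever',n); print(n,[(x['xy'],x['confidence']) for x in r][:2])
E
```

```text
[0.52318275 0.22409947 0.11574622] [ 4.04668514e-01  3.89025399e-01 -2.01382074e-01  9.80877960e-01
  4.44830745e-05  1.31158925e+00]
tcp in scene [233.06692099 196.29326648]
tip px scene ->z.116 [0.53335326 0.23907005 0.116     ]
[0.4831369  0.19703494 0.21396909] [0.48602427 0.19411192 0.21379968]
[0.48865943 0.19734039 0.17582325] [0.49179729 0.19450915 0.17498544]
[0.48118296 0.19639693 0.22969415] [0.48398011 0.19345427 0.22973322]
scene [([244.4, 210.2], 0.63)]
top [([294.3, 258.9], 0.64), ([256.1, 261.0], 0.59)]
```

```bash
python3 -m crank '[[[0,0,0],[0,0,0.03],-1],[[0,0,0],[0,0,0.03],-1],[[0,0,0],[-0.01,-0.009,0.005],-1],[[0,0,0],[-0.02,-0.018,0],-1],[[0,0,0],[-0.02,-0.0175,0],-1],[[0,0,0],[0,0,-0.015],-1],[[0,0,0],[0,0,-0.03],-1],[[0,0,0],[0,0,-0.022],-1]]'
python3 - <<'E'
from h import *
s=robot.sense();print(s['tool_pos'],s['wrist_force'])
print(proj(cam('scene'),s['tool_pos']))
for n,b in (('scene',(180,120,340,270)),('wrist',(200,160,460,360))):
    im=cv2.cvtColor(vision.snapshot(n),cv2.COLOR_RGB2BGR)[b[1]:b[3],b[0]:b[2]]
    f=3 if n=='wrist' else 4
    cv2.imwrite(f'pics/{n}5z.png',cv2.resize(im,None,fx=f,fy=f,interpolation=cv2.INTER_CUBIC))
E
```

```text
time_s: 5.75
tool_pos: [0.4729, 0.1793, 0.1132]
tool_rot: [1.376, 2.823, 0.002]
wrist_force: [-0.7, 0.2, 1.5]
width: -0.006
[0.47287939 0.17926639 0.11324969] [-0.74081513  0.20456264  1.48888234]
[232.42088965 222.98605609]
```

View pics/wrist5z.png

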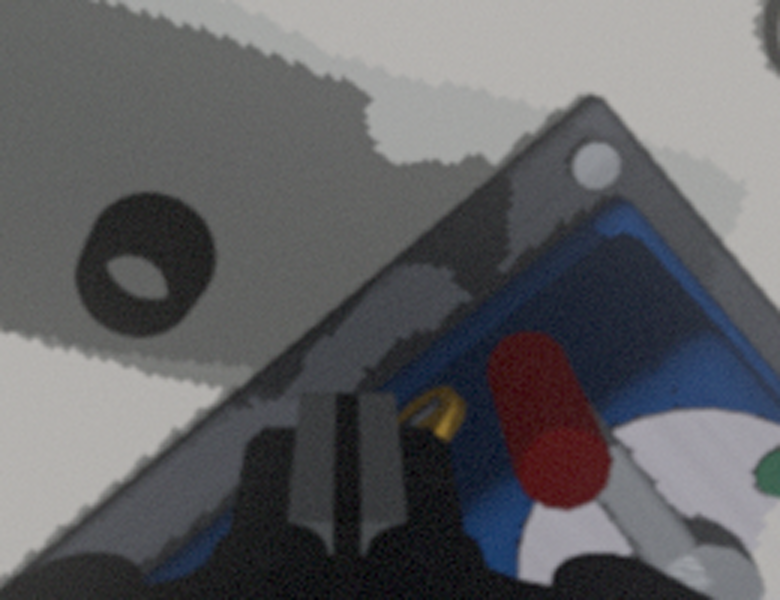

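View pics/scene5z.png

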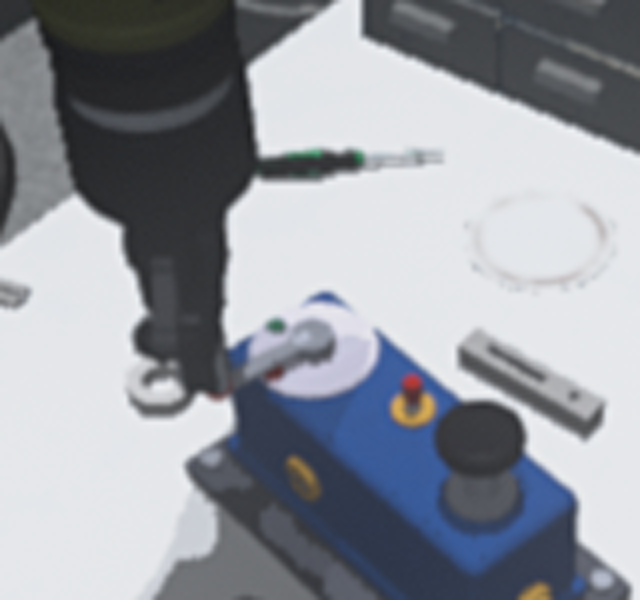

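```bash
python3 - <<'E'
from h import *
C=cam('wrist');s=robot.sense();R=cv2.Rodrigues(s['tool_rot'])[0]
for px in((387.7,316),):
  p=ray(C,px,.137);print(p,R.T@(p-s['tool_pos']))
k=p-np.array([.5479,.1832,.137]);print(np.pi-.1835-np.arctan2(k[1],k[0]))
# where on the fingers: tip left/right edges at row 292 
print('cam in tool',np.array(vision.calibration('wrist')['mount']).round(3))
S=cam('scene')
for z in(.099,.137): print('peg',z,(proj(S,[p[0],p[1],z])-[180,120])*4)
for x in(-.011,.011):
  for y in (-.008,.008):
    for z in (0,-.01,-.02): print(x,y,z,(proj(C,R@[x,y,z]+s['tool_pos'])-[200,160])*3, (proj(S,R@[x,y,z]+s['tool_pos'])-[180,120])*4)
E
```

```text
[0.494198   0.19814288 0.137     ] [ 0.00062211  0.03141012 -0.02659662]
0.08789032578587941
cam in tool [[ 0.    -0.956 -0.294  0.076]
 [ 1.     0.001 -0.     0.001]
 [ 0.    -0.294  0.956 -0.163]
 [ 0.     0.     0.     1.   ]]
peg 0.099 [214.91221463 387.23073174]
peg 0.137 [205.00186948 332.38408845]
-0.011 -0.008 0 [292.93883224 451.9297877 ] [229.5911382  433.55722551]
-0.011 -0.008 -0.01 [289.98114898 482.04438991] [227.1411996  419.22062475]
-0.011 -0.008 -0.02 [286.67582496 515.69860815] [224.64596717 404.6189726 ]
-0.011 0.008 0 [388.62700028 451.99184761] [232.37997017 407.81877946]
-0.011 0.008 -0.01 [390.98074439 482.11071423] [229.98500924 393.42335545]
-0.011 0.008 -0.02 [393.6111513  515.76980011] [227.54631336 378.76505319]
0.011 -0.008 0 [291.05548638 329.21934104] [181.81601475 433.98905663]
0.011 -0.008 -0.01 [287.87364686 353.43293482] [178.92630937 419.64556744]
0.011 -0.008 -0.02 [284.30231671 380.61052718] [175.98313907 405.03669701]
0.011 0.008 0 [390.27767375 329.28041231] [185.18216701 408.2263472 ]
0.011 0.008 -0.01 [392.81856873 353.49821319] [182.35805102 393.82385478]
0.011 0.008 -0.02 [395.67050533 380.6806166 ] [179.48232428 379.15815667]
```

```bash
python3 -m crank '[[[0,0,0],[0,0,-0.007],-1],[[0,0,0],[0,0,-0.007],-1],[[0,0,0],[0,0,-0.006],-1],[[0,0,0],[0,0,0],-1],[[0,0,0],[0,0,0],-1],[[0,0,0],[0,0,0],-1],[[0,0,0],[0,0,0],-1],[[0,0,0],[0,0,0],-1]]'
python3 - <<'E'
from h import *
s=robot.sense();print(s['tool_pos'],s['wrist_force'])
R=cv2.Rodrigues(s['tool_rot'])[0]; S=cam('scene');T=cam('top')
for z in (0,-.01,-.02):print((proj(S,R@[-.011,0,z]+s['tool_pos'])-[200,180])*8,(proj(S,R@[.011,0,z]+s['tool_pos'])-[200,180])*8)
im=cv2.cvtColor(vision.snapshot('scene'),cv2.COLOR_RGB2BGR)[180:250,200:280]
cv2.imwrite('pics/s6z.png',cv2.resize(im,None,fx=8,fy=8,interpolation=cv2.INTER_CUBIC))
E
```

```text
time_s: 6.52
tool_pos: [0.4739, 0.18, 0.0943]
tool_rot: [1.376, 2.824, 0.001]
wrist_force: [-0.4, -0.1, 0.0]
width: -0.001
[0.47388332 0.17996483 0.09425577] [-0.35997973 -0.08636509  0.00359452]
[316.61524449 392.51141189] [223.3818207  393.51962774]
[311.85511712 364.83334388] [217.7786574  365.83150503]
[307.00852266 336.6525074 ] [212.07364237 337.64008034]
```

View pics/s6z.png

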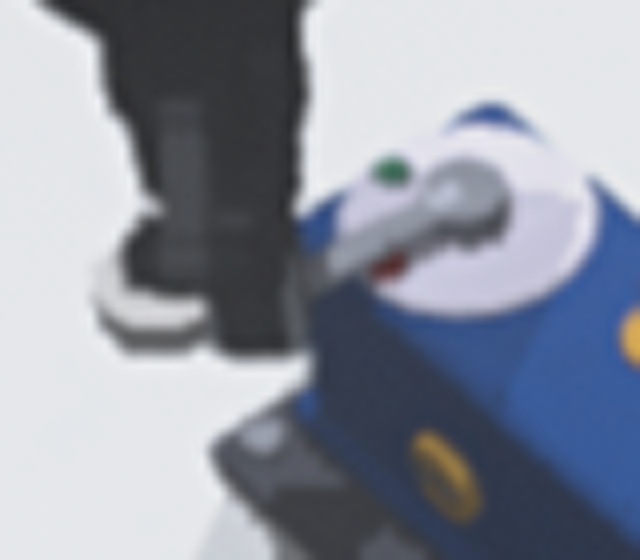

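```bash
python3 -m crank '[[[0,0,0],[0.001,0.0008,0],-1],[[0,0,0],[0.001,0.0008,0],-1],[[0,0,0],[0.001,0.0008,0],-1],[[0,0,0],[0.001,0.0008,0],-1],[[0,0,0],[0.001,0.0008,0],-1],[[0,0,0],[0.001,0.0008,0],-1],[[0,0,0],[0.001,0.0008,0],-1],[[0,0,0],[0.001,0.0008,0],-1]]'
python3 - <<'E'
from h import *
s=robot.sense();print(s['tool_pos'],s['wrist_force'])
im=cv2.cvtColor(vision.snapshot('wrist'),cv2.COLOR_RGB2BGR)[160:360,200:460]
cv2.imwrite('pics/w7.png',cv2.resize(im,None,fx=3,fy=3,interpolation=cv2.INTER_CUBIC))
E
```

```text
time_s: 7.23
tool_pos: [0.4799, 0.186, 0.0933]
tool_rot: [-1.375, -2.822, 0.003]
wrist_force: [-4.2, -0.3, 0.0]
width: 0.0
[0.4798668  0.18604053 0.09331406] [-4.15742813 -0.34998884  0.03382543]
```

View pics/w7.png

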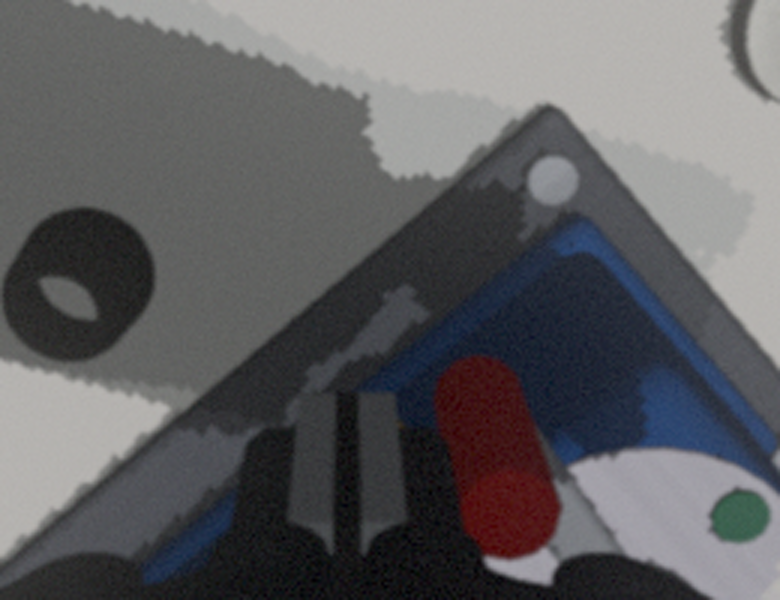

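```bash
python3 -m crank '[[[0,0,0],[-0.002,0.001,0],-1],[[0,0,0],[0.0013,0.004,0],-1],[[0,0,0],[0.0014,0.0035,0],-1],[[0,0,0],[0.0016,0.0032,0],-1],[[0,0,0],[0.003,0.0045,0],-1],[[0,0,0],[0.0033,0.0044,0],-1],[[0,0,0],[0.0034,0.0043,0],-1],[[0,0,0],[0,0,0],-1]]'
python3 - <<'E'
from h import *
s=robot.sense();print(s['tool_pos'],s['wrist_force'])
im=cv2.cvtColor(vision.snapshot('wrist'),cv2.COLOR_RGB2BGR)[160:360,200:460]
cv2.imwrite('pics/w8.png',cv2.resize(im,None,fx=3,fy=3,interpolation=cv2.INTER_CUBIC))
E
```

```text
time_s: 7.95
tool_pos: [0.4953, 0.2124, 0.0941]
tool_rot: [1.374, 2.823, 0.003]
wrist_force: [-0.5, -0.1, -0.6]
width: 0.001
[0.49534382 0.21242917 0.09405684] [-0.54687053 -0.07678191 -0.58905001]
```

View pics/w8.png

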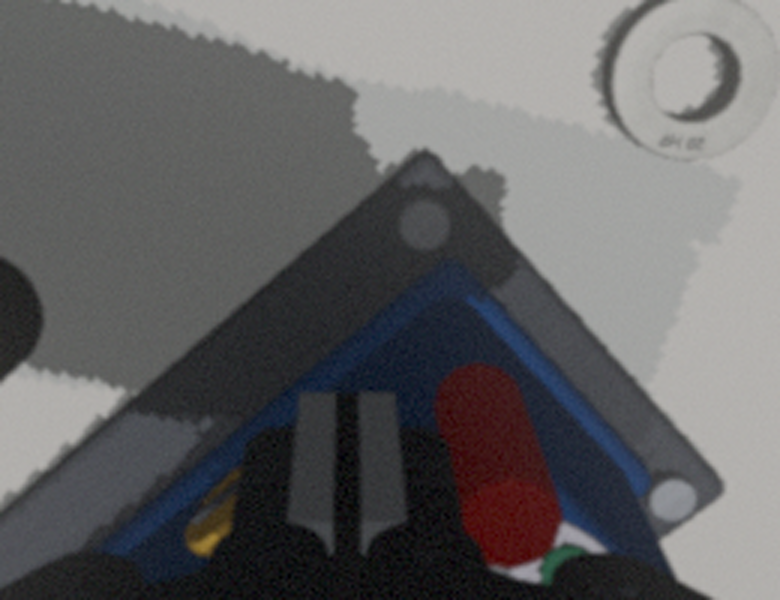

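The peg now moves with the finger, at about (369,335) px in the wrist view. I'll carry on round.

```bash
python3 -m crank '[[[0,0,0],[0.0042,0.0035,0],-1],[[0,0,0],[0.0045,0.0033,0],-1],[[0,0,0],[0.0046,0.003,0],-1],[[0,0,0],[0.005,0.0022,0],-1],[[0,0,0],[0.0052,0.0018,0],-1],[[0,0,0],[0.0053,0.0014,0],-1],[[0,0,0],[0.003,0.0003,0],-1],[[0,0,0],[0,0,0],-1]]'
python3 - <<'E'
from h import *
s=robot.sense();print(s['tool_pos'],s['wrist_force'])
im=cv2.cvtColor(vision.snapshot('wrist'),cv2.COLOR_RGB2BGR)[160:360,200:460]
cv2.imwrite('pics/w9.png',cv2.resize(im,None,fx=3,fy=3,interpolation=cv2.INTER_CUBIC))
E
```

```text
time_s: 8.67
tool_pos: [0.5266, 0.2268, 0.0938]
tool_rot: [1.376, 2.823, 0.001]
wrist_force: [-0.4, -0.2, -0.9]
width: 0.001
[0.52659446 0.22678263 0.09379257] [-0.39388548 -0.21316954 -0.9429563 ]
```

View pics/w9.png

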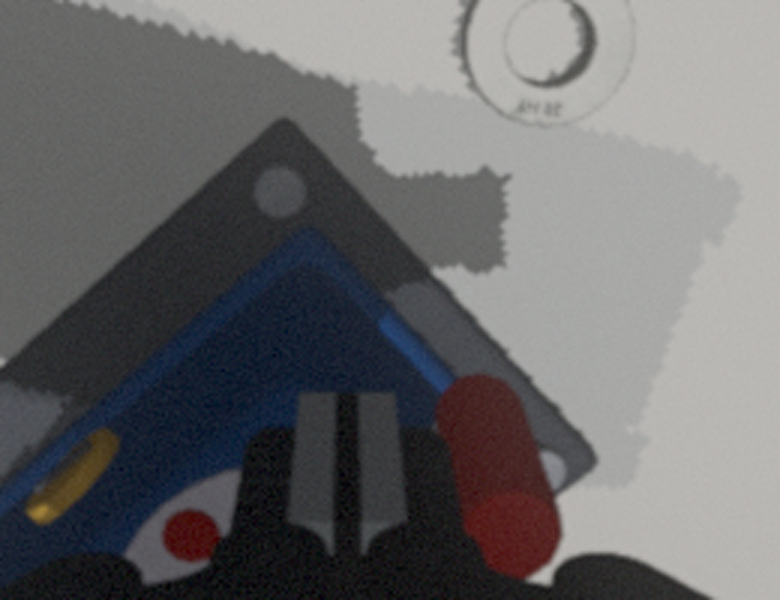

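```bash
python3 -m crank '[[[0,0,0],[0.002,0.0002,0],-1],[[0,0,0],[0.002,0,0],-1],[[0,0,0],[0.001,0,0],-1],[[0,0,0],[0.001,0,0],-1],[[0,0,0],[0.001,0,0],-1],[[0,0,0],[0,0,0],-1],[[0,0,0],[0,0,0],-1],[[0,0,0],[0,0,0],-1]]'
```

```text
time_s: 9.38
tool_pos: [0.5313, 0.2265, 0.0936]
tool_rot: [-1.375, -2.823, 0.002]
wrist_force: [-5.0, -0.9, 1.5]
width: -0.001
```

Force rose to 5 N, so that looks like the stop. I'll back off, lift and check it from above.

```bash
python3 -m crank '[[[0,0,0],[-0.006,-0.003,0],-1],[[0,0,0],[-0.008,-0.006,0],-1],[[0,0,0],[0,0,0.02],-1],[[0,0,0],[0,0,0.035],-1],[[0,0,0],[0,-0.01,0.035],-1],[[0,0,0],[0,-0.035,0.015],-1],[[0,0,0],[0,-0.035,0],-1],[[0,0,0],[0,-0.035,0],-1]]'
python3 - <<'E'
from h import *
s=robot.sense();print(s['tool_pos'],s['wrist_force'])
for n,b in (('scene',(180,150,340,300)),('top',(220,210,380,320)),('wrist',(0,0,640,480))):
    im=cv2.cvtColor(vision.snapshot(n),cv2.COLOR_RGB2BGR)[b[1]:b[3],b[0]:b[2]]
    f=1 if n=='wrist' else 4
    cv2.imwrite(f'pics/{n}10.png',cv2.resize(im,None,fx=f,fy=f,interpolation=cv2.INTER_CUBIC))
W=cam('wrist')
for k,p in dict(hub=[.5479,.1832,.104],peg=[.5486,.2382,.137],pin=[.546,.1185,.1138],knob=[.5252,.0613,.138]).items(): print(k,proj(W,p))
E
```

```text
time_s: 10.05
tool_pos: [0.5198, 0.1019, 0.201]
tool_rot: [1.372, 2.82, 0.005]
wrist_force: [0.2, -0.9, 0.4]
width: -0.001
[0.51984203 0.10191949 0.2010234 ] [ 0.23707069 -0.87783246  0.37998399]
hub [418.69092027 171.7418506 ]
peg [499.06764509 103.52801941]
pin [359.45555932 243.39021046]
knob [286.54041353 299.32667793]
```

View pics/wrist10.png

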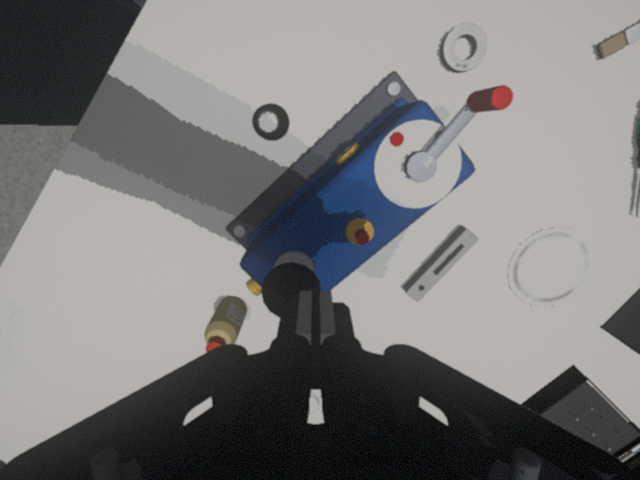

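View pics/top10.png

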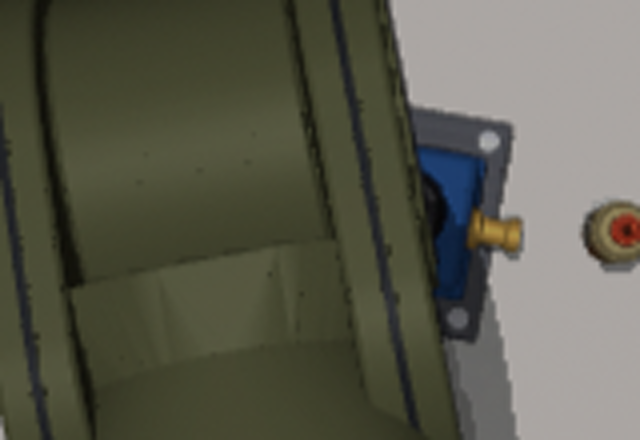

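View pics/scene10.png

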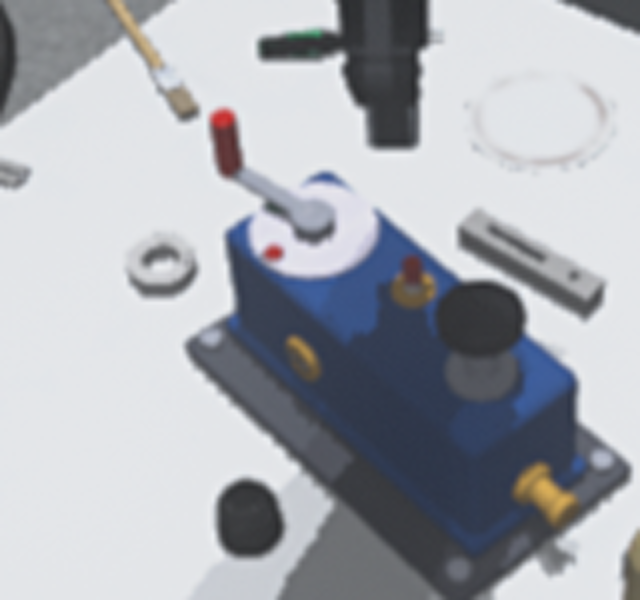

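```bash
python3 - <<'E'
from h import *
S=cam('scene'); f=lambda z:np.array(z)/4+[180-.4,150-.4]
p=ray(S,f((222,118)),.137); h=ray(S,f((312,211)),.104); k=p-h
print(p,h,np.hypot(*k[:2]),np.pi-.1835-np.arctan2(k[1],k[0]))
W=cam('wrist'); p2=ray(W,(502,97),.137);h2=ray(W,(420,166),.104);k=p2-h2; print(p2,h2,np.hypot(*k[:2]),np.pi-.1835-np.arctan2(k[1],k[0]))
r=silhouettes('plunger_top','scene'); print(r and r[0]['xy'])
for a in(1.3,1.4): print((proj(S,[.5479+.055*np.cos(np.pi-.1835-a),.1832+.055*np.sin(np.pi-.1835-a),.137])-f((0,0)))*4)
E
```

```text
[0.546268   0.23670196 0.137     ] [0.5477591  0.18354523 0.104     ] 0.05317763848529286 1.359252645664854
[0.54734652 0.24172527 0.137     ] [0.5459158  0.18670717 0.104     ] 0.055036697906220115 1.4132950654500358
[300.8, 228.5]
[215.60004225 120.44730103]
[223.00714099 114.1101716 ]
```

```bash
python3 -m crank '[[[0,0,0],[0.003,-0.02,0],-1],[[0,0,0],[0.0025,-0.0205,0],-1],[[0,0,0],[0,0,-0.015],-1],[[0,0,0],[0,0,-0.02],-1],[[0,0,0],[0,0,-0.015],-1],[[0,0,0],[0,0,-0.008],-1],[[0,0,0],[0,0,0],-1],[[0,0,0],[0,0,0],-1]]'
python3 - <<'E'
from h import *
s=robot.sense();print(s['tool_pos'],s['wrist_force'])
S=cam('scene')
print((proj(S,s['tool_pos'])-[240,160])*5,(proj(S,s['tool_pos']+[0,0,.02])-[240,160])*5)
im=cv2.cvtColor(vision.snapshot('scene'),cv2.COLOR_RGB2BGR)[160:280,240:370]
cv2.imwrite('pics/s11.png',cv2.resize(im,None,fx=5,fy=5,interpolation=cv2.INTER_CUBIC))
E
```

```text
time_s: 10.92
tool_pos: [0.5237, 0.0631, 0.1407]
tool_rot: [-1.374, -2.825, 0.0]
wrist_force: [-0.0, -0.7, -0.4]
width: 0.002
[0.52371752 0.06307652 0.14073394] [-0.02060437 -0.65357933 -0.39707044]
[291.5773225  326.90711894] [290.87910982 289.24485917]
```

View pics/s11.png

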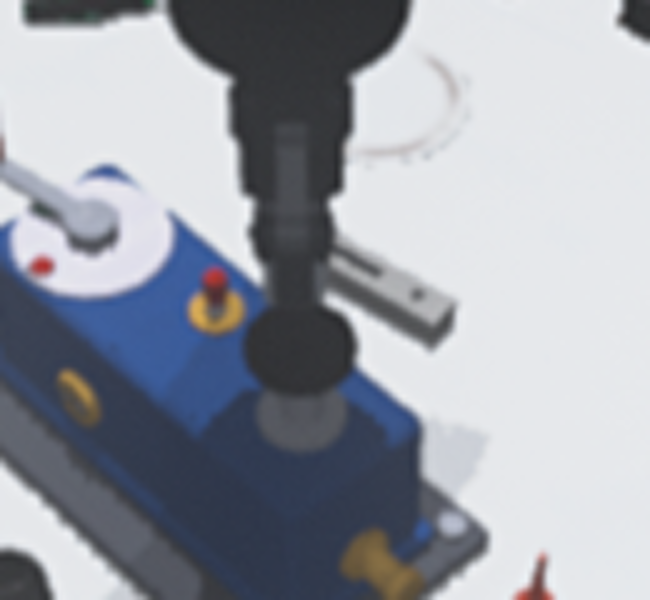

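```bash
python3 -m crank '[[[0,0,0],[0.001,-0.001,-0.004],-1],[[0,0,0],[0,0,-0.005],-1],[[0,0,0],[0,0,-0.004],-1],[[0,0,0],[0,0,-0.003],-1],[[0,0,0],[0,0,-0.003],-1],[[0,0,0],[0,0,-0.003],-1],[[0,0,0],[0,0,-0.002],-1],[[0,0,0],[0,0,0],-1]]'
```

```text
time_s: 11.63
tool_pos: [0.5247, 0.0612, 0.1166]
tool_rot: [-1.376, -2.824, 0.0]
wrist_force: [0.3, 0.7, 0.4]
width: -0.0
```

```bash
python3 -m crank '[[[0,0,0],[0,0,-0.003],-1],[[0,0,0],[0,0,-0.003],-1],[[0,0,0],[0,0,-0.002],-1],[[0,0,0],[0,0,-0.002],-1],[[0,0,0],[0,0,-0.001],-1],[[0,0,0],[0,0,0],-1],[[0,0,0],[0,0,0],-1],[[0,0,0],[0,0,0],-1]]'
```

```text
time_s: 12.3
tool_pos: [0.525, 0.0613, 0.107]
tool_rot: [1.376, 2.823, 0.001]
wrist_force: [-2.9, -0.3, 7.2]
width: -0.001
```

```bash
python3 -m crank '[[[0,0,0],[0,0,-0.003],-1],[[0,0,0],[0,0,-0.002],-1],[[0,0,0],[0,0,-0.002],-1],[[0,0,0],[0,0,-0.002],-1],[[0,0,0],[0,0,-0.002],-1],[[0,0,0],[0,0,0],-1],[[0,0,0],[0,0,0],-1],[[0,0,0],[0,0,0],-1]]'
python3 - <<'E'
from h import *
s=robot.sense();print(s['tool_pos'],s['wrist_force'])
im=cv2.cvtColor(vision.snapshot('scene'),cv2.COLOR_RGB2BGR)[160:280,240:370]
cv2.imwrite('pics/s12.png',cv2.resize(im,None,fx=5,fy=5,interpolation=cv2.INTER_CUBIC))
E
```

```text
time_s: 12.97
tool_pos: [0.5255, 0.0614, 0.1021]
tool_rot: [1.374, 2.82, 0.005]
wrist_force: [-15.0, -1.4, 48.2]
width: 0.0
[0.52553201 0.06137014 0.10209523] [-15.04114213  -1.44943781  48.21970462]
```

View pics/s12.png

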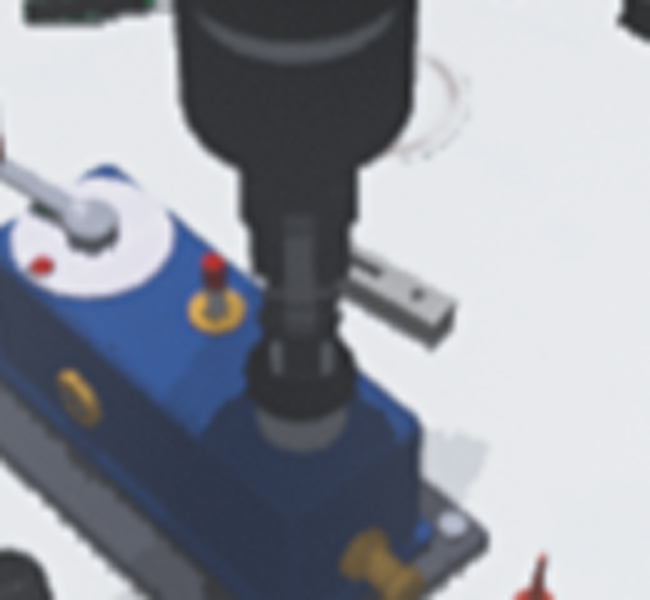

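Contact comes at TCP z≈0.116 and the hard stop at 0.102. The first stroke is down, and the pin rose from row 275 to 264 in the crop. I'll release and repeat with less overpress.

```bash
python3 -m crank '[[[0,0,0],[0,0,0.006],-1],[[0,0,0],[0,0,0.01],-1],[[0,0,0],[0,0,0.01],-1],[[0,0,0],[0,0,0],-1],[[0,0,0],[0,0,0],-1],[[0,0,0],[0,0,0],-1],[[0,0,0],[0,0,0],-1],[[0,0,0],[0,0,0],-1]]'
python3 - <<'E'
from h import *
im=cv2.cvtColor(vision.snapshot('scene'),cv2.COLOR_RGB2BGR)[160:280,240:370]
cv2.imwrite('pics/s13.png',cv2.resize(im,None,fx=5,fy=5,interpolation=cv2.INTER_CUBIC))
E
python3 -m crank '[[[0,0,0],[0,0,-0.006],-1],[[0,0,0],[0,0,-0.005],-1],[[0,0,0],[0,0,-0.004],-1],[[0,0,0],[0,0,-0.003],-1],[[0,0,0],[0,0,-0.002],-1],[[0,0,0],[0,0,-0.002],-1],[[0,0,0],[0,0,0],-1],[[0,0,0],[0,0,0],-1]]'
```

```text
time_s: 13.68
tool_pos: [0.5241, 0.0612, 0.1198]
tool_rot: [-1.375, -2.823, 0.002]
wrist_force: [0.0, -0.2, 0.3]
width: -0.0
time_s: 14.4
tool_pos: [0.5257, 0.0615, 0.1023]
tool_rot: [1.375, 2.821, 0.003]
wrist_force: [-7.6, -0.4, 26.5]
width: -0.001
```

View pics/s13.png

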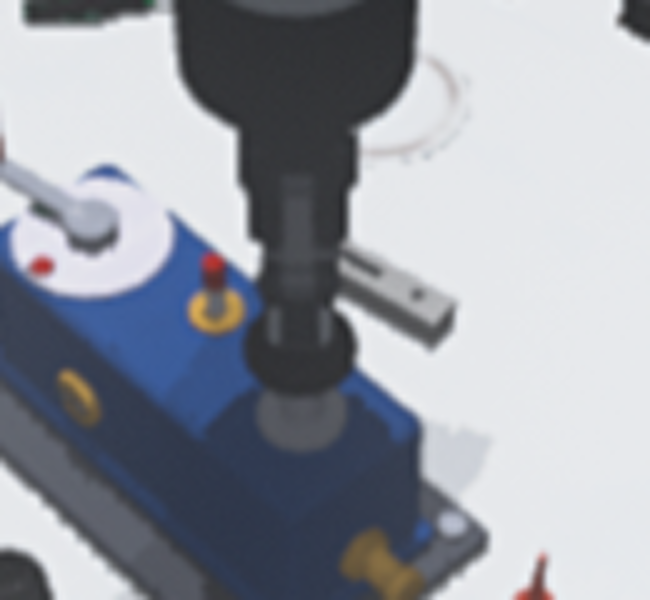

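```bash
python3 -m crank '[[[0,0,0],[0,0,0.006],-1],[[0,0,0],[0,0,0.008],-1],[[0,0,0],[0,0,0.008],-1],[[0,0,0],[0,0,0],-1],[[0,0,0],[0,0,0],-1],[[0,0,0],[0,0,0],-1],[[0,0,0],[0,0,0],-1],[[0,0,0],[0,0,0],-1]]'
python3 -m crank '[[[0,0,0],[0,0,-0.006],-1],[[0,0,0],[0,0,-0.005],-1],[[0,0,0],[0,0,-0.004],-1],[[0,0,0],[0,0,-0.003],-1],[[0,0,0],[0,0,-0.002],-1],[[0,0,0],[0,0,-0.002],-1],[[0,0,0],[0,0,0],-1],[[0,0,0],[0,0,0],-1]]'
python3 - <<'E'
from h import *
im=cv2.cvtColor(vision.snapshot('scene'),cv2.COLOR_RGB2BGR)[160:280,240:370]
cv2.imwrite('pics/s14.png',cv2.resize(im,None,fx=5,fy=5,interpolation=cv2.INTER_CUBIC))
E
```

```text
time_s: 15.07
tool_pos: [0.5242, 0.0612, 0.1199]
tool_rot: [-1.375, -2.823, 0.001]
wrist_force: [-0.5, -0.4, -0.3]
width: -0.003
time_s: 15.73
tool_pos: [0.5256, 0.0614, 0.1023]
tool_rot: [1.375, 2.821, 0.003]
wrist_force: [-6.9, -1.4, 26.0]
width: -0.001
```

View pics/s14.png

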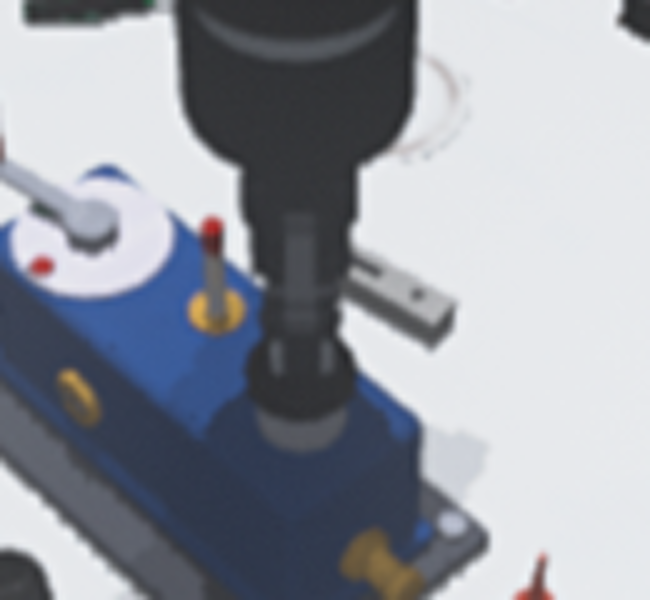

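```bash
for i in 1 2 ; do python3 -m crank '[[[0,0,0],[0,0,0.006],-1],[[0,0,0],[0,0,0.008],-1],[[0,0,0],[0,0,0.008],-1],[[0,0,0],[0,0,0],-1],[[0,0,0],[0,0,0],-1],[[0,0,0],[0,0,0],-1],[[0,0,0],[0,0,0],-1],[[0,0,0],[0,0,0],-1]]'
python3 -m crank '[[[0,0,0],[0,0,-0.006],-1],[[0,0,0],[0,0,-0.005],-1],[[0,0,0],[0,0,-0.004],-1],[[0,0,0],[0,0,-0.003],-1],[[0,0,0],[0,0,-0.002],-1],[[0,0,0],[0,0,-0.002],-1],[[0,0,0],[0,0,0],-1],[[0,0,0],[0,0,0],-1]]'; done
python3 - <<'E'
from h import *
im=cv2.cvtColor(vision.snapshot('scene'),cv2.COLOR_RGB2BGR)[160:280,240:370]
cv2.imwrite('pics/s15.png',cv2.resize(im,None,fx=5,fy=5,interpolation=cv2.INTER_CUBIC))
E
```

```text
time_s: 16.45
tool_pos: [0.5241, 0.0612, 0.1199]
tool_rot: [-1.376, -2.823, 0.001]
wrist_force: [0.5, 0.6, 0.2]
width: 0.0
time_s: 17.12
tool_pos: [0.5256, 0.0614, 0.1023]
tool_rot: [1.375, 2.821, 0.003]
wrist_force: [-8.0, -1.0, 26.5]
width: 0.0
time_s: 17.78
tool_pos: [0.5241, 0.0612, 0.1199]
tool_rot: [-1.375, -2.823, 0.002]
wrist_force: [0.3, 0.2, -0.7]
width: 0.003
time_s: 18.45
tool_pos: [0.5256, 0.0614, 0.1023]
tool_rot: [1.375, 2.821, 0.003]
wrist_force: [-7.2, -1.1, 27.2]
width: -0.001
```

View pics/s15.png

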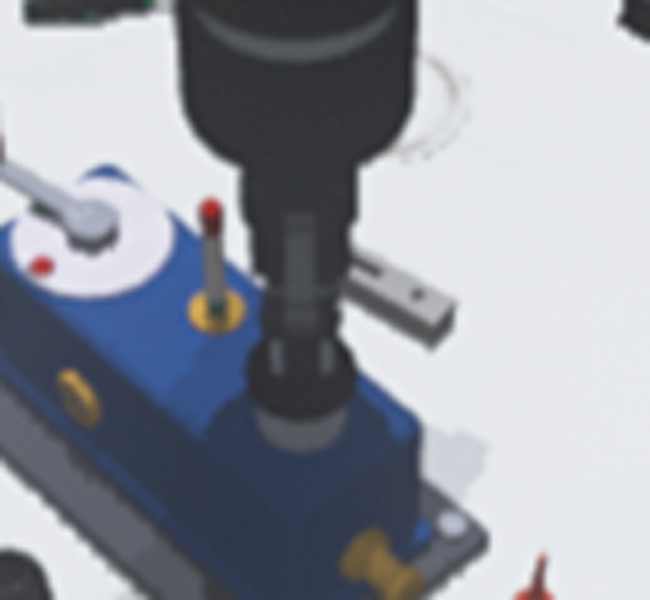

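```bash
python3 -m crank '[[[0,0,0],[0,0,0.006],-1],[[0,0,0],[0,0,0.008],-1],[[0,0,0],[0,0,0.008],-1],[[0,0,0],[0,0,0],-1],[[0,0,0],[0,0,0],-1],[[0,0,0],[0,0,0],-1],[[0,0,0],[0,0,0],-1],[[0,0,0],[0,0,0],-1]]'
python3 -m crank '[[[0,0,0],[0,0,-0.006],-1],[[0,0,0],[0,0,-0.005],-1],[[0,0,0],[0,0,-0.004],-1],[[0,0,0],[0,0,-0.003],-1],[[0,0,0],[0,0,-0.002],-1],[[0,0,0],[0,0,-0.002],-1],[[0,0,0],[0,0,0],-1],[[0,0,0],[0,0,0],-1]]'
python3 -m crank '[[[0,0,0],[0,0,0.006],-1],[[0,0,0],[0,0,0.008],-1],[[0,0,0],[0,0,0.008],-1],[[0,0,0],[0,0,0.02],-1],[[0,0,0],[0,0,0.03],-1],[[0,0,0],[0,0,0.03],-1],[[0,0,0],[0,0,0.02],-1],[[0,0,0],[0,0,0],-1]]'
python3 -m crank '[[[0,0,0],[-0.02,-0.03,0],-1],[[0,0,0],[-0.02,-0.03,0],-1],[[0,0,0],[-0.02,-0.03,0],-1],[[0,0,0],[-0.02,-0.03,0],-1],[[0,0,0],[-0.02,-0.03,0],-1],[[0,0,0],[-0.02,-0.03,0],-1],[[0,0,0],[0,0,0],-1],[[0,0,0],[0,0,0],-1]]'
python3 - <<'E'
from h import *
for n,b in (('scene',(220,170,350,300)),('top',(220,205,380,320))):
    C=cam(n)
    im=cv2.cvtColor(vision.snapshot(n),cv2.COLOR_RGB2BGR)[b[1]:b[3],b[0]:b[2]]
    cv2.imwrite(f'pics/{n}16.png',cv2.resize(im,None,fx=4.6,fy=4.6,interpolation=cv2.INTER_CUBIC))
    for k,p in dict(hub=[.5479,.1832,.104],peg=[.5486,.2382,.137],pin=[.546,.1185,.152],pin142=[.546,.1185,.142],knob=[.5252,.0613,.138]).items(): print(n,k,((proj(C,p)-b[:2]+.4)*4.6).round(0))
E
```

```text
time_s: 19.17
tool_pos: [0.5242, 0.0613, 0.1199]
tool_rot: [-1.375, -2.823, 0.001]
wrist_force: [-0.7, 0.6, -0.1]
width: 0.001
time_s: 19.83
tool_pos: [0.5256, 0.0614, 0.1023]
tool_rot: [1.375, 2.821, 0.003]
wrist_force: [-6.7, -0.6, 26.3]
width: -0.001
time_s: 20.5
tool_pos: [0.5275, 0.0616, 0.2248]
tool_rot: [1.373, 2.819, 0.006]
wrist_force: [0.7, -1.4, 0.3]
width: 0.003
time_s: 21.17
tool_pos: [0.4033, -0.1197, 0.2198]
tool_rot: [-1.381, -2.82, 0.0]
wrist_force: [-0.4, 0.6, -0.3]
width: 0.003
scene hub [176. 151.]
scene peg [72. 39.]
scene pin [286. 141.]
scene pin142 [287. 158.]
scene knob [368. 261.]
top hub [184. 217.]
top peg [ 41. 211.]
top pin [325. 214.]
top pin142 [327. 215.]
top knob [465. 265.]
```

View pics/scene16.png

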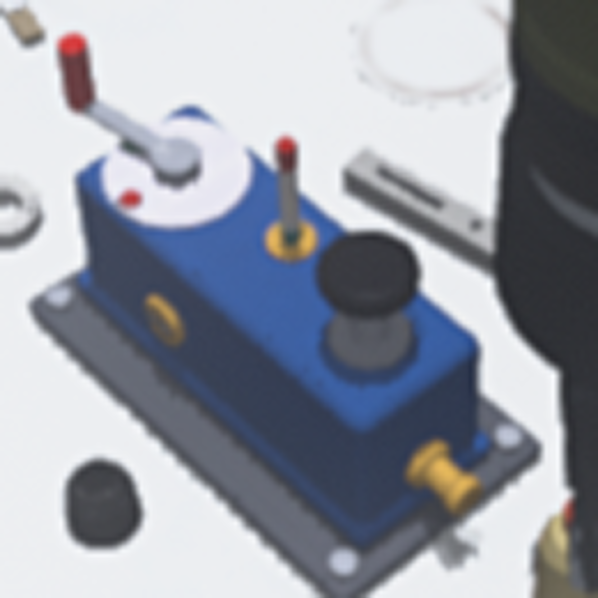

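View pics/top16.png

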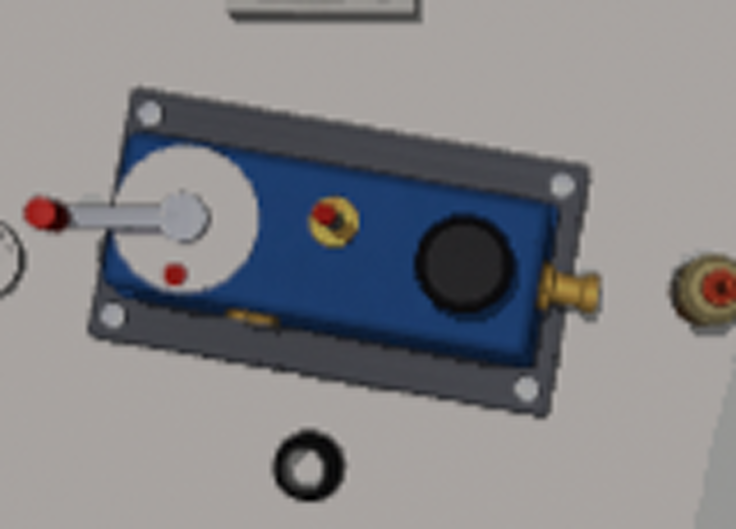

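```bash
python3 -c "
from workcell import hand_in
print(hand_in())"
```

```text
the job is handed in; nothing more can be done
None
```

The pump is primed, and I handed the job in at about 21 s of the 51 s allowed. The relief lever is closed, the indicator pin is fully out with its green band showing, and the plunger knob is up.

**What I did**
- **Lever:** I pushed the peg round with the shut fingertips until it stalled against about 5 N, against the roughly 1.1 N needed to turn it.
- **Plunger:** I pressed the knob to its hard stop six times, letting it come right back up each time. The first press reached 48 N at the wrist and the other five about 26 N.

**Last checks**
- **Pin:** its tip is within about half a pixel of where 152 mm (fully out) should appear, and the last strokes hardly lifted it further.
- **Lever:** the final top view puts the angle at about 1.39 rad. Two earlier measurements gave 1.36 and 1.41, so it agrees with the 1.4 stop only to within measurement error.
- **Surroundings:** the pump has not visibly moved. The loupe, bar and oiler I could see look undisturbed; the ring was only partly in view. The gripper is clear of everything.

**What went wrong**
- **First lever sweep:** it slid past the peg and turned the lever by only about 0.05 rad.
- **Cause:** the images showed the fingertips about 20 mm shorter than the stated TCP. I lowered the tool, and the second sweep worked.

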